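# Preset a hoist lever and hold the dead-man plunger half down

## Robot

A 7-joint arm with a two-finger parallel gripper is mounted at the origin on the work surface. World frame = base frame: x ahead of the robot, y to its left, z up, the work surface at z = 0. Lengths are in mm, angles in rad, forces in N, time in s.
With the tool pointing down it reaches from about 400 to 850 mm from the base axis. Payload 4.4 kg.
Tool frame: the origin (TCP) lies at the very end of the fingers, on their centre line; the grasp point (between the pads) lies 19 mm behind it; z points along the fingers, y is the line along which they close (so a half turn about z gives the same grasp; the last joint's range is limited). The gripper opens to 94 mm and grips with 3 to 60 N. Pads are 16 mm wide; open, the fingers measure 119 mm over their backs; the gripper's body (75 mm by 177 mm) begins 78 mm behind the grasp point.
Start: joints at [-0.066, 0.628, 0.038, 1.517, -0.027, 0.996, -0.02], TCP at [650.014, 0.028, 205.478] pointing down, gripper open.
Joint ranges: [-3.06, 3.06], [-0.37, 2.12], [-1.25, 1.32], [0.18, 2.47], [-1.1, 4.24], [0.23, 1.98], [-2.94, 2.94]. Speed limits (rad/s): [2.57, 2.57, 3.14, 3.14, 3.14, 3.14, 3.14].

## Interface

Orientations are given as a rotation vector (axis times angle).
In Python, from plant import bot, optics, models gives the robot as it stands.
- The arm moves only by the tool carry_out, never from a script. Its argument "plan" is a list of rows, each a list of 7 numbers: the opening, from 0 (shut) to 1 (fully open), then the shift along the tool's x, y, z in cm, then the turn, a rotation vector about the tool's x, y, z in degrees. In form: [[grip, tx, ty, tz, wx, wy, wz], ...]. A call has 1 to 12 rows; each row shifts and turns the commanded pose from where the row before left it, along the tool's axes as they then stand; what a row does not reach is not made up. A row lasts 1/12 s, in which the tool goes at most 41.7 mm and 7.16 degrees, less where a joint would pass 70% of its speed; a pose out of reach is approached as far as the arm can. A call is refused whole if a number of a shift passes 4.17 or a number of a turn 7.16, either way. A call with a gripper value outside its range is refused whole. The fingers move at their own pace and stop on an object; the grip force is fixed at half the most. Time passes only in rows, so rows that do not move let the fingers close. It gives the time, the measured TCP pose, the force, the opening and the grip force at its end, in the units of the state.
- bot.sense(): the state, without advancing time (a new reading comes with each control period).
- optics.grab_frame(name): name is "scene" or "side" or "wrist"; returns (picture, depth): 480x640x3 uint8, red, green, blue; 480x640 float32, mm along the optical axis (not along the pixel's ray), 0 where there is no reading.
- optics.camera_params(name): a dict with "K" (3x3 intrinsics, pixels), "world_to_cam" (4x4, takes a point from world to camera coordinates). Camera axes: x right, y down, z forward; pixel columns grow to the right and rows downward; lengths in mm; the calibration is good to about 2 mm. A picture is of the moment at which its call begins: read the wrist's pose just before it. camera_params takes no time and is no camera call; for the wrist camera it gives the pose at the moment of the call.
- bot.finish_job(): hands the job in; it is judged then, once.
Trained networks look in the newest picture that a camera, given by its name, has taken for a name from the list of things; names that differ only in an ending like _2 or _b are one class to them, and where a whole thing is asked for, a point or a joint stands for the part that bears it (a point fixed in the world has none). Each returns a list of dicts, best first, with "confidence" (0 to 1); they miss things now and then, are a little off and sometimes report something else, mostly with a low value. They report only what shows in the picture. A call takes as long as a camera call. They do not tell look-alikes from the thing itself.
- models.look_for(name, camera): "box" ([left, top, width, height] in pixels, round what is visible of it).
- models.cut_out(name, camera): "pixels" (480x640 bool, what is visible of it) and "box" ([left, top, width, height] in pixels, round what is visible of it).
- models.landmark_of(name, camera): "xy" ([column, row] in pixels: a listed point, or the origin of a listed thing).
The state is a dict: "time": time; "joint_pos": joint angles; "dq": joint speeds; "joint_torque": joint torques, N m; "position": TCP position; "ee_rot": TCP orientation; "force": force on the tool from outside, world axes, zero at the start; "torque": the same for the moment, N m; "grip_width": finger opening in mm; "grasp_force": force on a finger pad.
Only numpy, scipy, OpenCV 4.12 (cv2) and the standard library are available. Lean on these libraries where they do the work, as an engineer would, in place of code of your own. Each camera call takes 0.05 s, during which the arm holds its last target. There are 200 camera calls.

## Task

Bench-test the hoist controls: swing the speed lever on its console until it is in line with the small preset pointer beside it, and let go of the lever. Only then press the big dead-man plunger inside the guard ring down until the top of its cap is flush with the rim of the ring - that is half its travel, the slow step, and it must never go right to the bottom - and keep it there: the program finishes while the robot is still holding the plunger down. Leave the pointer, the small test button and everything else lying on the bench alone.

Things in the scene. Friction and masses are not known exactly. Their poses are not given: they have to be found in the camera images.
- console: Lever console, fixed to the bench: grey box 160 (x) x 100 (y) x 45 mm with two dark half-round cheeks (48 mm radius, up to 91 mm above the bench) (one with ridges, decoration) and the lever in the slot between them. Origin: centre of its underside. Its y axis is the direction of the hinge axis, which passes 55 mm above the origin; its x axis points away from the operator. Yaw within 0.25 rad; the three units swap places.
- lever (a joint): Angle of the speed lever (rad): 0 upright, positive when leaning to the console's +x, stops at -0.8 and 0.8. It starts leaning to -x (-0.75 to -0.5). Stiff hinge: it stays where it is left; moving it takes about 2.5 N at the ball.
- lever_ball (a point): Centre of the black ball (34 mm diameter) on the end of the lever, 110 mm from the hinge axis, in the middle of the console's width. The steel rod below it is 12 mm thick. z axis: along the lever, from hinge to ball.
- pointer (a joint): Angle of the preset pointer (rad), in the same sense as the lever's: the lever is in line with it when the two angles are equal. Between -0.2 and 0.6; held by friction, must not be moved.
- pointer_tip (a point): Tip of the preset pointer: a flat aluminium finger 12 mm wide and 6 mm thick on the same hinge axis, 29 mm to the console's +y side of the lever, its tip 78 mm from the axis (so it stays below the ball). z axis: along the pointer, from hinge to tip.
- station: Dead-man station, fixed to the bench: grey box 100 x 100 x 50 mm that carries an upright aluminium guard ring, 70 mm outside and 60 mm inside diameter, with the plunger in its centre. Origin: centre of the box's underside.
- guard_rim (a point): Centre of the guard ring's rim, 74 mm above the station's origin.
- plunger_top (a point): Centre of the flat top of the plunger's black cap (42 mm diameter, 10 mm thick). At rest 12 mm above the guard rim.
- plunger (a joint): Travel of the plunger (m): 0 at rest, growing as it is pressed straight down, 0.012 when its top is flush with the guard rim, 0.024 at the bottom stop. Spring: takes about 3 N to start, 6 N at flush, 9 N at the bottom; it comes back up when released.
- testbox: Small grey box 80 x 80 x 40 mm fixed to the bench, with a small unguarded button on top; leave alone. Origin: centre of its underside.
- test (a joint): Travel of the small test button (m): 0 at rest, 0.006 fully pressed. The button is black, 24 mm in diameter, without a guard ring, in the middle of the test box. Must not be pressed.
- tape: Bystander, loose: roll of grey tape lying flat, 110 mm outside diameter, 48 mm high. Origin: centre of its underside.
- screwdriver: Bystander, loose: screwdriver with a black handle, lying near the robot. Origin: on its underside.
- wrench: Bystander, loose: steel wrench lying at the back. Origin: on its underside.
- spigot: Bystander, loose: upright steel spigot, 28 mm diameter, 85 mm high, standing between the units. Origin: centre of its underside.
- foot: Bystander, loose: black rubber foot, 44 mm diameter, 40 mm high, standing between the units. Origin: centre of its underside.
- clamp: Bystander, loose: aluminium clamp with a steel screw, about 140 mm long, 48 mm high. Origin: under the middle of its bar.
- plate: Bystander, loose: dark quick-release plate 50 x 75 x 12 mm. Origin: centre of its underside.
Things that resemble listed ones, but are neither listed nor needed, are in the scene too. Leave any pink look-alike of the station alone.

How it is judged:
By the outcome, as a careful person would: the job done as asked, in the order asked, and still so for the second after the job is handed in, while the arm keeps its last pose, push and grip.
It also fails if it takes over 51 s, if anything falls off the work surface, if the arm or the gripper's body presses on something with over 40 N, if the wrist force passes 120 N, or if a joint passes its speed limit or range.

## Working session

There is one attempt and no reset: what is moved stays moved. The work goes in short steps, Python scripts to look and compute and a tool call to move; the robot and the scene stay as the last step left them, time stands still between calls to the robot, and variables do not carry over. Pictures are saved under pics/ and viewed, at most 10 in all, crops included, and the job is handed in when it is done.

Besides the shell and the picture viewer there is one more tool, called after "Call:" as name(argument=value, ...) on one line, values as JSON. carry_out: Moves the arm, as the interface text tells. Its arguments: {"type":"object","properties":{"plan":{"type":"array"}},"required":["plan"]}

```bash
mkdir -p pics; ls; cat > h.py <<'E'
import numpy as np, cv2
from plant import bot, optics, models
def save(img,n): cv2.imwrite('pics/'+n,cv2.cvtColor(img,cv2.COLOR_RGB2BGR))
def ray(c,uv):
    P=optics.camera_params(c);K=np.array(P['K']);T=np.array(P['world_to_cam']);R=T[:3,:3]
    o=-R.T@T[:3,3];d=R.T@np.linalg.inv(K)@np.array([uv[0],uv[1],1.]);return o,d
def at_depth(c,uv,z):
    o,d=ray(c,uv);return o+d*z
def at_z(c,uv,h):
    o,d=ray(c,uv);return o+d*(h-o[2])/d[2]
def proj(c,p):
    P=optics.camera_params(c);q=np.array(P['world_to_cam'])[:3]@np.append(p,1);q=np.array(P['K'])@q;return q[:2]/q[2]
def tri(c1,u1,c2,u2):
    o1,d1=ray(c1,u1);o2,d2=ray(c2,u2);A=np.stack([d1,-d2],1)
    s=np.linalg.lstsq(A,o2-o1,rcond=None)[0];a=o1+d1*s[0];b=o2+d2*s[1];return (a+b)/2,np.linalg.norm(a-b)
E
python3 - <<'E'
from h import *
np.set_printoptions(precision=1,suppress=True)
for c in ['scene','side']:
    im,d=optics.grab_frame(c);save(im,c+'0.png')
    o,_=ray(c,(320,240));print(c,o)
    for n in ['console','lever_ball','pointer_tip','station','guard_rim','plunger_top','testbox','spigot','foot']:
        for r in models.landmark_of(n,c)[:3]:
            u=np.array(r['xy']);v,w=int(u[1]),int(u[0])
            z=d[v,w] if 0<=v<480 and 0<=w<640 else 0
            print(n,u,round(r['confidence'],2),at_depth(c,u,z))
print(bot.sense()['time'])
E
```

```text
pics
scene [1039.6  541.3  873.3]
console [424.3 374.2] 0.66 [585.6 274.9  61. ]
console [256.1 207. ] 0.36 [715.9  22.8 344.3]
lever_ball [389.4 322.2] 0.65 [525.8 142.1  18.8]
lever_ball [522.  318.3] 0.28 [354.6 312.5  48.5]
pointer_tip [442.5 345.5] 0.62 [538.2 268.9  91.7]
pointer_tip [257.3 204.9] 0.57 [713.1  22.2 346.3]
station [261.9 228. ] 0.86 [717.8  34.8 312. ]
station [252.  180.3] 0.64 [ 488.5 -345.3   54.3]
guard_rim [248.9 157.7] 0.89 [ 462.8 -388.3   84.1]
guard_rim [258.5 206. ] 0.64 [713.   24.8 345.8]
plunger_top [248.2 154.4] 0.66 [ 456.4 -399.9   84.4]
plunger_top [257.4 202.2] 0.49 [708.4  15.9 344.7]
testbox [325.4 298. ] 0.84 [587.8  28.3  37.8]
testbox [300.4 248.1] 0.16 [ 526.4 -122.3   20. ]
spigot [301.3 248.5] 0.59 [ 525.5 -120.4   19.6]
foot [389.6 321.9] 0.84 [525.9 142.6  20.3]
side [  95.4 -645.2  731.1]
console [257.6 216.7] 0.7 [521.6 213.   45. ]
console [316.9 201.9] 0.67 [714.9 211.6   9.3]
console [382.6 329.9] 0.19 [ 515.2 -268.6   49.2]
lever_ball [237.8 183.2] 0.69 [489.9 231.7 151.7]
pointer_tip [255.  171.9] 0.42 [671.8 489.3  -1.7]
station [406.3 409.4] 0.97 [ 426.6 -416.9   57.6]
station [380.9 330.2] 0.83 [ 511.3 -267.8   50.5]
station [255.4 171.9] 0.58 [672.8 488.5  -1.7]
guard_rim [412.8 385.3] 0.76 [ 450.9 -403.9   87.6]
guard_rim [387.4 304. ] 0.65 [ 544.3 -248.1   85.8]
plunger_top [384.6 300.7] 0.82 [ 545.9 -238.5   86. ]
plunger_top [413.2 382. ] 0.59 [ 456.4 -399.7   86.7]
testbox [322.2 265.6] 0.84 [542.2 -39.8  39.4]
spigot [341.8 301.5] 0.77 [ 516.1 -142.9   23.1]
foot [272.3 247. ] 0.74 [502.8 117.   13.5]
1.0
```

View pics/scene0.png

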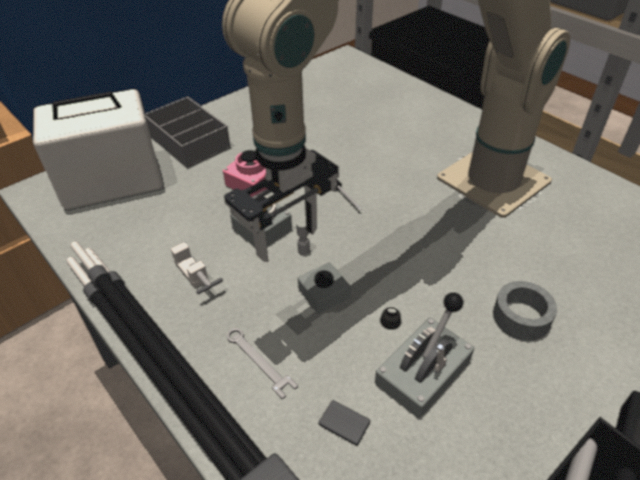

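View pics/side0.png

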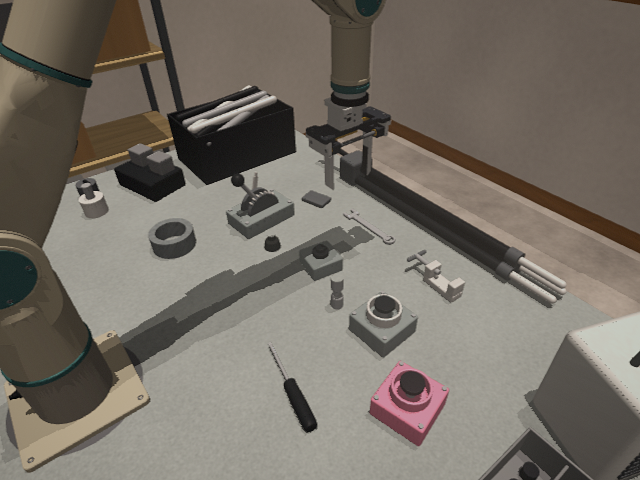

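The side picture shows the grey station at (383,320), with the pink decoy at (410,400), the console at (258,212) and its ball at (238,180). In the scene picture the ball is at (453,301), and the gripper hides the station.

```bash
python3 - <<'E'
from h import *
from scipy.spatial.transform import Rotation as R
np.set_printoptions(precision=2,suppress=True)
s=bot.sense();print(R.from_rotvec(s['ee_rot']).as_matrix(),s['position'],s['force'],s['grip_width'])
P=optics.camera_params('wrist');print(P['K']);o,d=ray('wrist',(320,240));print(o,d)
print('ball',tri('side',(237.8,180.5),'scene',(453,301)))
print('plunger',at_z('side',(384.6,300.7),86))
o2=optics.grab_frame('side');
for n in ['console','station']:
    for r in models.cut_out(n,'side')[:2]:
        m=r['pixels'];vs,us=np.nonzero(m)
        P=np.array([at_depth('side',(u,v),o2[1][v,u]) for u,v in zip(us,vs)])
        k=(P[:,2]>(40 if n=='console' else 44))&(P[:,2]<(48 if n=='console' else 54));q=P[k][:,:2].astype(np.float32)
        if len(q)>20: print(n,r['box'],cv2.minAreaRect(q))
E
```

```text
[[ 0.  1.  0.]
 [ 1. -0.  0.]
 [ 0.  0. -1.]] [650.03   0.03 205.48] [-0.17 -0.38 -0.05] 93.94371203292529
[[354.66   0.   315.34]
 [  0.   354.66 239.52]
 [  0.     0.     1.  ]]
[649.35  81.99 384.91] [ 0.01 -0.29 -0.96]
ball (array([495.85, 243.97, 151.52]), np.float64(1.522209999232524))
plunger [ 545.9 -238.5   86. ]
console [226.8, 171.7, 71.6, 65.4] ((551.2398071289062, 246.27072143554688), (161.39236450195312, 102.18067932128906), 4.639839172363281)Traceback (most recent call last):
  File "<stdin>", line 12, in <module>
  File "h.py", line 8, in at_depth
    o,d=ray(c,uv);return o+d*z
        ~~~^^^^^^
  File "h.py", line 5, in ray
    P=optics.camera_params(c);K=np.array(P['K']);T=np.array(P['world_to_cam']);R=T[:3,:3]
ValueError: time passes only in moves, steps and waits
```

Call:
carry_out(plan=[[0,0,0,-3.2,0,0,0],[0,0,0,-3.2,0,0,0],[0,0,0,-3.2,0,0,0],[0,2.8,-1.4,0,0,0,0],[0,2.8,-1.4,0,0,0,0],[0,2.8,-1.4,0,0,0,0],[0,2.8,-1.4,0,0,0,0],[0,2.8,-1.4,0,0,0,0],[0,2.8,-1.4,0,0,0,0],[0,2.8,-1.4,0,0,0,0],[0,2.8,-1.4,0,0,0,0],[0,2.8,-1.4,0,0,0,0]])

```text
time: 2.15
position: [523.2, 253.3, 301.7]
ee_rot: [2.222, 2.221, 0.001]
force: [0.9, 0.8, -0.5]
grip_width: 17.2
grasp_force: 0.0
```

Call:
carry_out(plan=[[0,0,0,0,0,0,0],[0,0,0,0,0,0,0],[0,0,0,0,0,0,0]])

```text
time: 2.4
position: [524.4, 251.3, 301.6]
ee_rot: [2.221, 2.22, -0.0]
force: [0.1, -0.2, -0.6]
grip_width: 0.9
grasp_force: 0.0
```

```bash
cat > look.py <<'E'
from h import *
import sys
np.set_printoptions(precision=1,suppress=True)
im,d=optics.grab_frame('wrist');save(im,sys.argv[1]);np.save('d.npy',d)
s=bot.sense();print(s['time'],s['position'],s['force'],s['grip_width'])
for n in ['lever_ball','pointer_tip','console']:
    for r in models.landmark_of(n,'wrist')[:2]:
        u=np.array(r['xy']);z=d[min(479,int(u[1])),min(639,int(u[0]))];print(n,u,round(r['confidence'],2),at_depth('wrist',u,z))
E
python3 look.py w1.png
```

```text
2.45 [524.7 250.6 301.5] [0.8 0.5 0.5] 0.3482296075115652
lever_ball [286.6 229.8] 0.75 [498.  248.  165.9]
pointer_tip [360.6 194. ] 0.76 [569.5 275.  129.6]
console [337.5 200.7] 0.77 [549.  261.5  91.1]
```

View pics/w1.png

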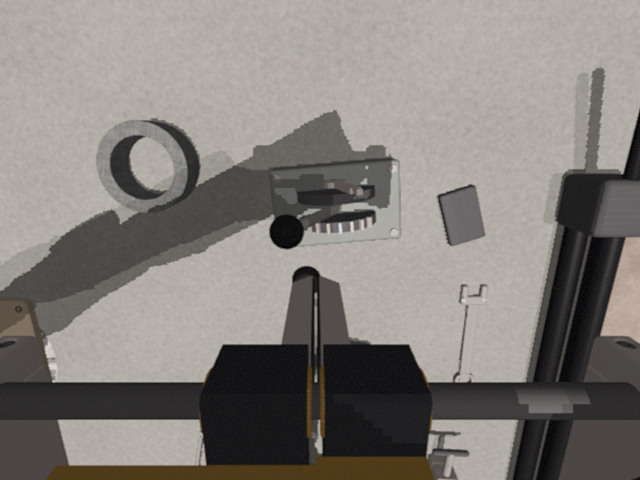

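```bash
python3 - <<'E'
from h import *
im=cv2.imread('pics/w1.png')[150:250,260:410];cv2.imwrite('pics/w1c.png',cv2.resize(np.clip(im*1.8,0,255).astype(np.uint8),None,fx=5,fy=5,interpolation=cv2.INTER_CUBIC))
d=np.load('d.npy');P=optics.camera_params('wrist');K=np.array(P['K']);T=np.array(P['world_to_cam'])
v,u=np.mgrid[140:255,250:415];z=d[v,u];c=np.stack([(u-K[0,2])/K[0,0]*z,(v-K[1,2])/K[1,1]*z,z],-1)
W=(c.reshape(-1,3)-T[:3,3])@T[:3,:3]
k=(W[:,2]>38)&(W[:,2]<51);k2=k.reshape(v.shape).astype(np.uint8);k2=cv2.morphologyEx(k2,cv2.MORPH_OPEN,np.ones((3,3)))
q=W[k2.ravel()>0];print(cv2.minAreaRect(q[:,:2].astype(np.float32)),np.median(q[:,2]))
yaw=np.radians(4.6);C=np.array([551.2,246.3])
L=(W[:,:2]-C)@np.array([[np.cos(yaw),-np.sin(yaw)],[np.sin(yaw),np.cos(yaw)]])
b=(W[:,2]>60);
for y0 in range(-40,50,4):
    m=b&(abs(L[:,1]-y0)<2)
    if m.sum()>3:
        i=np.argmax(W[:,2]*m);print(y0,m.sum(),L[i],W[i,2])
m=b&(L[:,1]>21)&(L[:,1]<38)&(np.hypot(L[:,0],W[:,2]-55)>52)
print(np.c_[L[m],W[m,2],np.degrees(np.arctan2(L[m,0],W[m,2]-55))].round(0))
E
```

```text
((550.7185668945312, 247.11459350585938), (160.08700561523438, 100.28640747070312), 4.8599629402160645) 45.09969907767671
-20 172 [ -0.73610858 -19.56155969] 95.69158935151519
-16 229 [ -1.6656227  -15.80612288] 96.3376703648115
-12 245 [-55.65235053 -11.11930317] 162.98311059523715
-8 426 [-52.07192199  -6.38263015] 166.484709337608
-4 156 [-54.3698334   -2.82525685] 167.98915087872533
0 270 [-58.52912523   0.66662246] 168.88054589085795
4 338 [-53.65950608   3.13251185] 168.9127618123906
8 240 [-56.11291989   6.11047685] 168.6374487578803
12 351 [-55.86272233  10.21987433] 166.34702203572274
16 369 [-56.72623647  14.02654932] 162.30264559958079
20 243 [-5.75937058 20.21310281] 92.8837308891344
24 214 [-5.56755097 22.24393299] 91.81634460670428
28 99 [18.64503338 28.95864985] 132.30984328913163
32 212 [17.69706145 31.11036603] 132.87163797025326
[[ 10.  33. 107.  11.]
 [ 11.  33. 107.  12.]
 [ 12.  33. 107.  13.]
 [ 13.  33. 109.  14.]
 [ 14.  33. 109.  15.]
 [ 15.  33. 110.  16.]
 [ 16.  33. 110.  17.]
 [ 17.  33. 111.  17.]
 [ 18.  33. 111.  18.]
 [ 19.  33. 112.  19.]
 [ 20.  33.
[... 2141 characters left out ...]
22.  12.]
 [ 15.  29. 127.  12.]
 [ 16.  30. 130.  12.]
 [ 18.  30. 132.  13.]
 [ 19.  29. 129.  14.]
 [ 20.  30. 130.  15.]
 [ 21.  29. 130.  16.]
 [ 22.  29. 131.  16.]
 [  9.  27. 115.   9.]
 [ 10.  27. 118.   9.]
 [ 11.  28. 120.  10.]
 [ 12.  28. 120.  10.]
 [ 13.  28. 121.  11.]
 [ 14.  28. 121.  12.]
 [ 14.  28. 125.  12.]
 [ 15.  28. 126.  12.]
 [ 16.  29. 130.  12.]
 [ 17.  29. 132.  12.]
 [ 18.  29. 130.  13.]
 [ 19.  29. 132.  14.]
 [ 20.  29. 131.  15.]
 [ 21.  28. 128.  16.]
 [ 22.  28. 129.  16.]
 [ 15.  27. 125.  12.]
 [ 16.  27. 128.  12.]
 [ 17.  28. 132.  12.]
 [ 18.  28. 131.  13.]
 [ 19.  28. 131.  14.]
 [ 20.  27. 130.  15.]
 [ 21.  27. 130.  15.]
 [ 22.  27. 130.  16.]]
```

View pics/w1c.png

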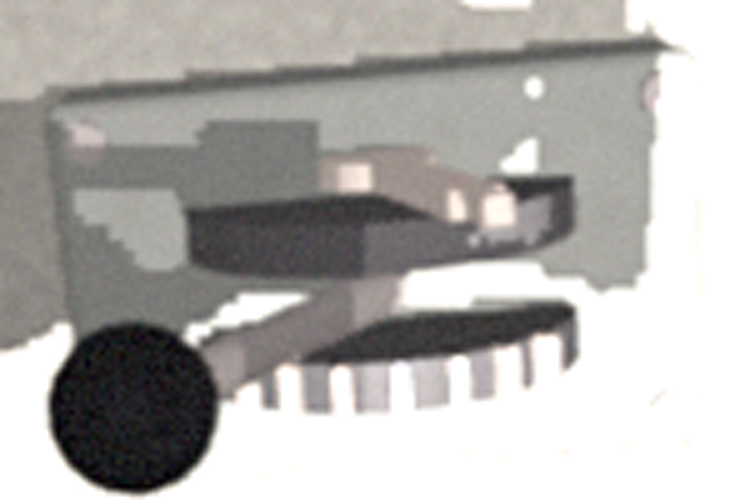

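The crop shows the ball at the lower left and the pointer finger leaning slightly to +x. The pointer angle is about 0.255 rad, and the lever is at about -0.53. I'll lower the closed fingers on the -x side of the ball.

Call:
carry_out(plan=[[0,-0.4,-2.3,0,0,0,0],[0,-0.4,-2.3,0,0,0,0],[0,-0.4,-2.4,0,0,0,0],[0,0,0,0,0,0,0],[0,0,0,2.6,0,0,0],[0,0,0,2.6,0,0,0],[0,0,0,2.7,0,0,0],[0,0,0,2.7,0,0,0],[0,0,0,2.7,0,0,0],[0,0,0,2.7,0,0,0],[0,0,0,0,0,0,0],[0,0,0,0,0,0,0]])

```text
time: 3.6
position: [454.1, 239.2, 140.8]
ee_rot: [-2.223, -2.22, 0.004]
force: [0.2, 0.9, -0.2]
grip_width: 0.4
grasp_force: 0.0
```

Call:
carry_out(plan=[[0,0.07,0.8,0,0,0,0],[0,0.07,0.8,0,0,0,0],[0,0.07,0.8,0,0,0,0],[0,0.07,0.8,0,0,0,0],[0,0.07,0.8,0,0,0,0],[0,0.07,0.8,0,0,0,0],[0,0.07,0.8,0,0,0,0],[0,0.07,0.8,0,0,0,0],[0,0.07,0.8,0,0,0,0],[0,0.07,0.6,0,0,0,0],[0,0,0,0,0,0,0],[0,0,0,0,0,0,0]])

```text
time: 4.6
position: [533.2, 246.8, 141.3]
ee_rot: [2.221, 2.22, 0.002]
force: [-0.2, 0.4, -0.7]
grip_width: 0.4
grasp_force: 0.0
```

```bash
cat > meas.py <<'E'
from h import *
import sys
np.set_printoptions(precision=3,suppress=True)
im,d=optics.grab_frame('wrist');s=bot.sense();P=optics.camera_params('wrist');K=np.array(P['K']);T=np.array(P['world_to_cam'])
save(im,sys.argv[1])
print(s['time'],s['position'],s['force'])
v,u=np.mgrid[0:480,0:640];c=np.stack([(u-K[0,2])/K[0,0]*d,(v-K[1,2])/K[1,1]*d,d],-1)
W=(c-T[:3,3])@T[:3,:3];yaw=np.radians(4.75)
L=W.copy();L[...,:2]=(W[...,:2]-[550.9,246.9])@np.array([[np.cos(yaw),-np.sin(yaw)],[np.sin(yaw),np.cos(yaw)]])
top=(d>0)&(L[...,2]>38)&(L[...,2]<51)&(abs(L[...,0])<95)&(abs(L[...,1])<65)
print('top',cv2.minAreaRect(W[cv2.morphologyEx(top.astype(np.uint8),cv2.MORPH_OPEN,np.ones((3,3)))>0][:,:2].astype(np.float32)))
# ball: dark pixels near the ball arc, sphere fit with radius 17
r=np.hypot(L[...,0],L[...,2]-55);dark=im.max(-1)<60
m=(d>0)&dark&(abs(L[...,1])<18)&(r>92)&(r<130)&(L[...,0]<75)
m=cv2.erode(m.astype(np.uint8),np.ones((3,3)))>0
q=L[m]
from scipy.optimize import least_squares
if len(q)>30:
    f=least_squares(lambda p:np.linalg.norm(q-p,axis=1)-17,q.mean(0)-[0,0,10],loss='soft_l1').x
    print('ball',len(q),f,'r',np.hypot(f[0],f[2]-55),'lever',np.arctan2(f[0],f[2]-55))
m=(d>0)&(L[...,1]>24)&(L[...,1]<33)&(r>70)&(r<84)
q=L[m];print('tip',len(q),np.median(q,0) if len(q) else '', 'x range',np.percentile(q[:,0],[3,97]) if len(q) else '')
if len(q): print('pointer',np.median(np.arctan2(q[:,0],q[:,2]-55)))
for n in ['lever_ball','pointer_tip']:
    for k in models.landmark_of(n,'wrist')[:1]: print(n,k['xy'],k['confidence'])
E
python3 meas.py w2.png
```

```text
4.65 [532.712 246.78  141.284] [0.139 0.153 0.192]
top ((549.423828125, 248.49246215820312), (160.03631591796875, 99.40768432617188), 5.107562065124512)
ball 3218 [ 12.215   1.262 164.3  ] r 109.98070602640149 lever 0.11129165661111083
tip 425 [16.194 29.283 45.597] x range [-79.489  76.486]
pointer 0.2085742910033436
lever_ball [377.6, 305.8] 0.73
pointer_tip [380.0, 228.7] 0.71
```

View pics/w2.png

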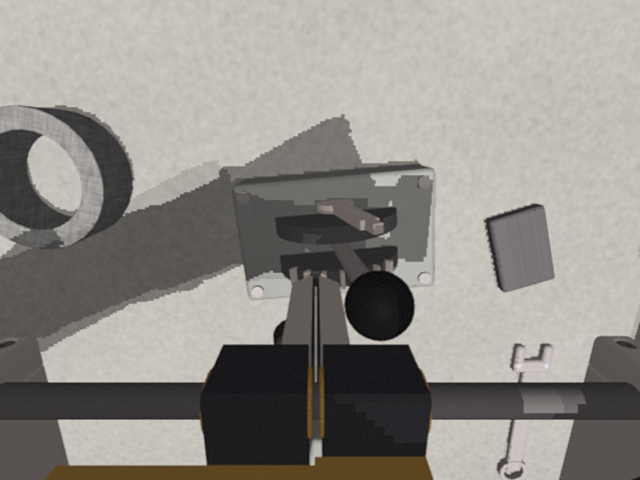

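The ball is at (378,306) next to the fingers. The lever is now at about 0.12 and the pointer tip is at (380,229). I'll push most of the rest, then compare the two angles within one picture.

Call:
carry_out(plan=[[0,0.02,0.3,0,0,0,0],[0,0.02,0.3,0,0,0,0],[0,0.02,0.3,0,0,0,0],[0,0.02,0.2,0,0,0,0],[0,0,0,0,0,0,0],[0,0,0,0,0,0,0],[0,0,0,0,0,0,0]])

```text
time: 5.33
position: [543.3, 247.9, 141.4]
ee_rot: [2.221, 2.221, 0.001]
force: [-0.7, -0.6, 0.7]
grip_width: 0.4
grasp_force: 0.3
```

```bash
python3 - <<'E'
s=open('meas.py').read()
a=s.index("m=(d>0)&(L[...,1]>24)");b=s.index("for n in ['lever")
s=s[:a]+'''m=(d>0)&(L[...,1]>23)&(L[...,1]<35)&(r>62)&(r<86)&(L[...,2]>105)&(abs(L[...,0]-20)<25)
q=L[m];np.save('q.npy',q)
# top (end) face of the tip vs. left flank, in polar form about the hinge
a=np.arctan2(q[:,0],q[:,2]-55);rr=np.hypot(q[:,0],q[:,2]-55)
for lo in range(62,84,3):
    k=(rr>=lo)&(rr<lo+3)
    if k.sum()>3: print(lo,k.sum(),'ang',np.percentile(a[k],[5,50,95]),'y',np.percentile(q[k,1],[5,95]))
'''+s[b:].replace("print(n,k['xy'],k['confidence'])","print(n,k['xy'],k['confidence'],L[int(k['xy'][1]),int(k['xy'][0])])")
open('meas.py','w').write(s)
E
python3 meas.py w3.png
```

```text
5.3833 [543.24  247.867 141.465] [ 0.255  0.186 -0.4  ]
top ((550.0836791992188, 248.56642150878906), (160.60618591308594, 99.20777893066406), 5.02472448348999)
ball 3260 [ 21.26    1.228 162.94 ] r 110.013771142487 lever 0.19447589729115483
62 42 ang [0.147 0.184 0.323] y [27.821 33.436]
65 85 ang [0.154 0.191 0.324] y [27.9   33.465]
68 36 ang [0.198 0.205 0.272] y [27.879 33.455]
71 29 ang [0.203 0.21  0.273] y [27.599 33.437]
74 36 ang [0.205 0.216 0.28 ] y [28.167 33.461]
77 118 ang [0.208 0.246 0.284] y [27.693 33.24 ]
lever_ball [373.4, 303.6] 0.74 [ 18.251   9.392 177.577]
pointer_tip [509.2, 415.4] 0.24 [ 36.365  20.342 256.686]
```

Call:
carry_out(plan=[[0,0,0.2,0,0,0,0],[0,0,0.2,0,0,0,0],[0,0,0.15,0,0,0,0],[0,0,0,0,0,0,0],[0,0,0,0,0,0,0],[0,0,0,0,0,0,0]])

```text
time: 5.98
position: [548.4, 247.9, 141.4]
ee_rot: [-2.221, -2.221, 0.0]
force: [-2.0, 0.5, -0.6]
grip_width: 0.1
grasp_force: 0.9
```

```bash
python3 meas.py w4.png
```

```text
6.0333 [548.44  247.859 141.402] [-2.188  2.146 -1.325]
top ((550.3385620117188, 248.2572021484375), (160.3330078125, 99.87642669677734), 5.119987964630127)
ball 3131 [ 26.394   1.266 161.776] r 109.98991195389779 lever 0.24233443011724976
62 41 ang [0.149 0.183 0.312] y [28.125 33.432]
65 92 ang [0.156 0.193 0.333] y [27.86  33.455]
68 29 ang [0.201 0.206 0.279] y [27.783 33.358]
71 27 ang [0.205 0.211 0.27 ] y [28.378 33.402]
74 34 ang [0.205 0.223 0.281] y [28.113 33.376]
77 116 ang [0.209 0.246 0.281] y [27.714 33.146]
lever_ball [373.4, 299.9] 0.87 [ 23.633  10.422 176.536]
pointer_tip [353.2, 233.4] 0.86 [ 20.428  28.356 129.704]
```

Call:
carry_out(plan=[[0,0,0.06,0,0,0,0],[0,0,0,0,0,0,0],[0,0,0,0,0,0,0],[0,0,0,0,0,0,0],[0,0,-1.5,0,0,0,0],[0,0,-2,0,0,0,0],[0,0,-2,0,0,0,0],[0,0,0,0,0,0,0],[0,0,0,0,0,0,0],[0,0,0,0,0,0,0]])

```text
time: 6.97
position: [496.3, 247.8, 142.1]
ee_rot: [2.221, 2.219, 0.004]
force: [0.3, 0.2, 0.0]
grip_width: 0.3
grasp_force: 0.0
```

```bash
python3 meas.py w5.png
```

```text
7.0167 [496.234 247.69  141.947] [-0.375  0.536 -0.102]
top ((549.905029296875, 248.37753295898438), (159.73934936523438, 99.4942398071289), 5.015250205993652)
ball 3451 [ 27.104   1.189 161.43 ] r 109.82713344366297 lever 0.2493652024172211
62 56 ang [0.146 0.164 0.327] y [27.646 33.344]
65 100 ang [0.155 0.192 0.299] y [27.47  33.344]
68 39 ang [0.197 0.207 0.274] y [27.968 33.405]
71 42 ang [0.2   0.21  0.272] y [27.686 33.435]
74 56 ang [0.202 0.213 0.282] y [28.022 33.386]
77 104 ang [0.208 0.24  0.279] y [27.436 33.235]
lever_ball [482.7, 301.1] 0.85 [ 20.696   8.796 176.038]
pointer_tip [446.7, 230.5] 0.9 [ 20.45   29.736 129.948]
```

View pics/w5.png

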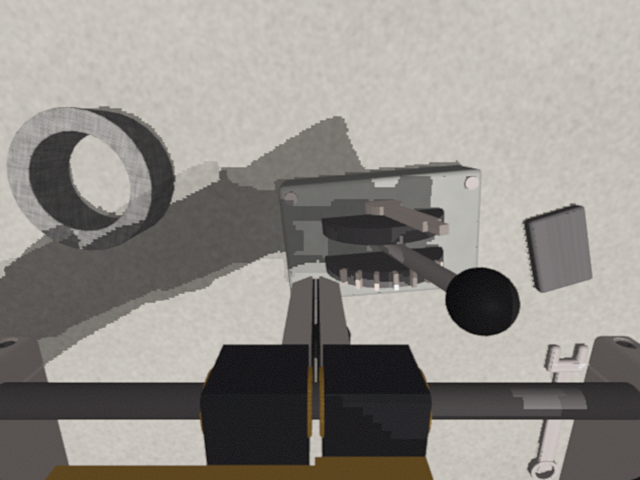

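The picture shows the lever rod and pointer parallel after release, with the ball at (483,301) and the pointer tip at (447,230). The measured angles are 0.249 and about 0.245. I'll lift and go to the station.

Call:
carry_out(plan=[[0,0,-0.5,-3.2,0,0,0],[0,0,0,-3.8,0,0,0],[0,0,0,-3.8,0,0,0],[0,-3.8,0.6,0,0,0,0],[0,-3.8,0.6,0,0,0,0],[0,-3.8,0.6,0,0,0,0],[0,-3.8,0.6,0,0,0,0],[0,-3.8,0.6,0,0,0,0],[0,-3.8,0.6,0,0,0,0],[0,-3.8,0.6,0,0,0,0],[0,-3.8,0.6,0,0,0,0],[0,-3.8,0.6,0,0,0,0]])

```text
time: 8.12
position: [543.7, -96.8, 249.6]
ee_rot: [2.222, 2.22, 0.001]
force: [0.7, 0.5, -0.1]
grip_width: 0.2
grasp_force: 0.0
```

Call:
carry_out(plan=[[0,-3.8,0.3,0,0,0,0],[0,-3.6,0,0,0,0,0],[0,0,0,0,0,0,0],[0,0,0,0,0,0,0],[0,0,0,0,0,0,0]])

```text
time: 8.53
position: [546.3, -167.8, 249.2]
ee_rot: [-2.221, -2.221, -0.001]
force: [0.4, 0.5, 0.0]
grip_width: 0.6
grasp_force: 0.0
```

```bash
python3 - <<'E'
from h import *
np.set_printoptions(precision=1,suppress=True)
s=bot.sense();im,d=optics.grab_frame('wrist');P=optics.camera_params('wrist');K=np.array(P['K']);T=np.array(P['world_to_cam'])
save(im,'w6.png');print(s['time'],s['position'],s['force'])
v,u=np.mgrid[0:480,0:640];c=np.stack([(u-K[0,2])/K[0,0]*d,(v-K[1,2])/K[1,1]*d,d],-1);W=(c-T[:3,3])@T[:3,:3]
near=(d>0)&(np.hypot(W[...,0]-546,W[...,1]+239)<45)
cap=near&(W[...,2]>82)&(W[...,2]<90)&(im.max(-1)<70);rim=near&(abs(W[...,2]-74)<4)&(im.min(-1)>70)
for n,m in [('cap',cap),('rim',rim)]:
    q=W[m]; print(n,len(q),np.median(q[:,2]) if len(q) else '',cv2.minEnclosingCircle(q[:,:2].astype(np.float32)) if len(q)>5 else '', cv2.fitEllipse(q[:,:2].astype(np.float32)) if len(q)>5 else '')
for n in ['plunger_top','guard_rim']:
    for r in models.landmark_of(n,'wrist')[:2]:
        print(n,r['xy'],r['confidence'],at_z('wrist',r['xy'],86 if n[0]=='p' else 74))
E
```

```text
8.5333 [ 546.3 -167.8  249.2] [0.4 0.5 0. ]
cap 96 85.27123179573096 ((540.425537109375, -230.70252990722656), 15.926480293273926) ((539.3868408203125, -230.11508178710938), (12.801895141601562, 26.533910751342773), 99.41537475585938)
rim 555 74.03114797630253 ((541.976318359375, -242.5940399169922), 34.6614990234375) ((542.2109375, -243.18466186523438), (64.88591766357422, 65.89783477783203), 21.857589721679688)
guard_rim [312.0, 288.6] 0.6 [ 542.6 -245.3   74. ]
```

View pics/w6.png

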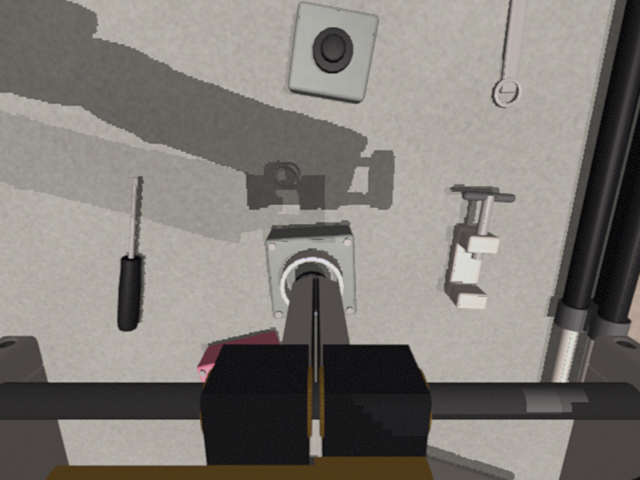

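The guard ring at (312,288) is partly behind the fingers, with the pink decoy at (240,355). The rim centre is at (542,-243), with radius 34.7 and height 74, which matches the given sizes. I'll move over it and descend to z≈96.

Call:
carry_out(plan=[[0,-2.5,-0.2,0,0,0,0],[0,-2.5,-0.2,0,0,0,0],[0,-2.5,0,0,0,0,0],[0,0,0,0,0,0,0],[0,0,0,3,0,0,0],[0,0,0,3,0,0,0],[0,0,0,3,0,0,0],[0,0,0,3,0,0,0],[0,0,0,2,0,0,0],[0,0,0,1.3,0,0,0],[0,0,0,0,0,0,0],[0,0,0,0,0,0,0]])

```text
time: 9.68
position: [542.3, -241.6, 96.2]
ee_rot: [-2.218, -2.223, -0.0]
force: [0.9, -0.3, 0.4]
grip_width: 0.3
grasp_force: 0.0
```

Call:
carry_out(plan=[[0,-0.1,0,0.4,0,0,0],[0,0,0,0.4,0,0,0],[0,0,0,0.2,0,0,0],[0,0,0,0.2,0,0,0],[0,0,0,0.2,0,0,0],[0,0,0,0.2,0,0,0],[0,0,0,0,0,0,0],[0,0,0,0,0,0,0],[0,0,0,0,0,0,0]])

```text
time: 10.43
position: [542.6, -244.2, 80.8]
ee_rot: [2.221, 2.221, 0.001]
force: [0.3, 0.7, 5.4]
grip_width: 0.1
grasp_force: 2.3
```

Call:
carry_out(plan=[[0,0,0,0.15,0,0,0],[0,0,0,0.15,0,0,0],[0,0,0,0.15,0,0,0],[0,0,0,0.15,0,0,0],[0,0,0,0.05,0,0,0],[0,0,0,0,0,0,0],[0,0,0,0,0,0,0],[0,0,0,0,0,0,0]])

```text
time: 11.1
position: [542.6, -244.2, 74.4]
ee_rot: [2.221, 2.221, 0.001]
force: [-0.9, 1.2, 6.1]
grip_width: 0.5
grasp_force: 3.1
```

```bash
python3 - <<'E'
from h import *
np.set_printoptions(precision=1,suppress=True)
im,d=optics.grab_frame('side');save(cv2.resize(im[255:375,320:450],None,fx=4.5,fy=4.5,interpolation=cv2.INTER_CUBIC),'s7.png')
F=[];Z=[]
for i in range(4):
    optics.grab_frame('wrist');s=bot.sense();F.append(s['force']);Z.append(s['position'])
print(s['time'],np.mean(F,0),np.mean(Z,0))
v,u=np.mgrid[255:375,320:450];P=optics.camera_params('side');K=np.array(P['K']);T=np.array(P['world_to_cam']);z=d[v,u]
W=(np.stack([(u-K[0,2])/K[0,0]*z,(v-K[1,2])/K[1,1]*z,z],-1)-T[:3,3])@T[:3,:3]
r=np.hypot(W[...,0]-542.5,W[...,1]+243);k=im[255:375,320:450].max(-1)
m=(r<20)&(W[...,2]>60)&(W[...,2]<92)&(k<60);print('cap z',m.sum(),np.percentile(W[m][:,2],[10,50,90]))
m=(r>29)&(r<36)&(W[...,2]>66)&(W[...,2]<92)&(k>80);print('rim z',m.sum(),np.percentile(W[m][:,2],[10,50,90]))
E
```

```text
11.35 [0.4 0.6 6.1] [ 542.6 -244.2   74.5]
cap z 153 [70.3 74.7 76.3]
rim z 273 [68.4 73.6 76. ]
```

View pics/s7.png

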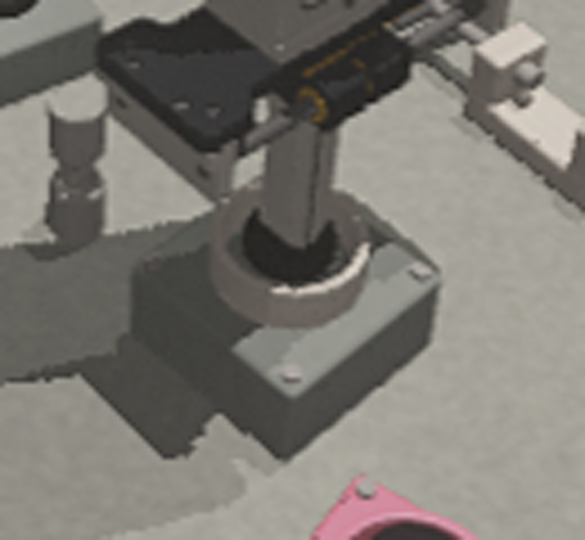

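The crop shows the fingers on the cap at about (290,245), with the cap level with the ring's rim. The force is 6.1 N, as expected at flush, so one last small nudge of 0.4 mm.

Call:
carry_out(plan=[[0,0,0,0.04,0,0,0],[0,0,0,0,0,0,0],[0,0,0,0,0,0,0],[0,0,0,0,0,0,0]])

```text
time: 11.68
position: [542.5, -244.2, 74.1]
ee_rot: [2.221, 2.221, 0.001]
force: [-0.5, 0.6, 6.2]
grip_width: 0.2
grasp_force: 3.1
```

```bash
python3 - <<'E'
from plant import bot
s=bot.sense();print(s['position'],s['force']);
if abs(s['position'][2]-74)<0.9: print(bot.finish_job())
E
```

```text
[ 542.54848427 -244.23367194   74.05588715] [-0.49692454  0.59589969  6.24842719]
the job is handed in; nothing more can be done
None
```

I set the lever in line with the pointer (0.249 rad against about 0.245, measured in one picture) and let it go, then pressed the plunger flush with the rim (fingertips at z = 74.1 mm, 6.2 N) and handed the job in at about 11.7 s with the arm still holding it down.

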